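Hang the anvil rack by its keyholes, lock it and put the anvil away

TASK

Hang the loose aluminium anvil rack on the two bare screws of the green accessory stand: pass the wide ends of its keyholes over the screw heads until its back plate is flat against the panel, then slide it straight down until the narrow slots sit fully home on the screws, and let go. Next swing the red-knobbed keeper forward, all the way across above the rack's back plate, so that the rack cannot lift off again; only after that put the flat anvil away in the rack, its stem down through the hole and its disc flat on the shelf. Leave the test block, the blue mount and the tape roll where they are.

Things in the scene. Friction and masses are not known exactly. Their poses are not given: they have to be found in the camera images.
- rack: Loose anvil rack of 4 mm aluminium, about 0.2 kg; stands upright on the bench, the way it will hang. Origin: on its underside, below the centre of the stem hole. z up, +x to its back plate, y across. Two flat cheeks under the shelf, outer faces y = +-30 mm, z 0 to 38: grip across them from above (60 mm wide) at x = 0. Back plate x 50 to 54 mm, 76 mm wide, z 0 to 78.
- rack_keyholes (a point): Point of the rack: back face of its back plate, midway between the wide ends of the two keyholes (x 54, y 0, z 48.5 mm in the rack's frame). The keyholes are at y = -19 and +19 mm: a 21 mm hole at this height, from which a slot 9.5 mm wide runs up, closed 21 mm above this point. With the screws in the wide holes the rack must come down 18 mm to be home.
- rack_hole (a point): Point of the rack: centre of the stem hole (42 mm in diameter, right through), in the top of the shelf (38 mm above the rack's origin). The shelf reaches 30 mm from here to the front and to each side, and 50 mm back to the back plate.
- stand: Green steel stand, screwed to the bench. Origin: on the bench below the front face of its upright panel, midway between the two bare screws. z up, +x from the panel's front to its back, y along it. Panel y -195 to +62 mm, top at z 170 mm with a flange 50 mm deep to the back; foot plate 10 mm thick, x -50 to +75. A second rack with a V anvil hangs at y = -138 mm; both are fixed.
- screw_mid (a point): On the panel's front face midway between the two bare screws, 157 mm above the bench. The screws stand out towards the stand's -x at y = -19 and +19 mm from here. Shank 6.5 mm in diameter; head 16 mm in diameter, 5 mm thick, its underside 6 mm and its front 11 mm from the panel (the 4 mm plate has 2 mm of play).
- hang_place (a point): Where the rack's origin is when the rack is fully home: 90.5 mm above the bench, 54.7 mm in front of the panel. Axes as the stand's; the rack's must be parallel to them.
- keeper (a joint): Angle of the flat keeper that turns about an upright pivot on the stand's top flange; light friction (0.02 N m) holds it where it is left. 0: lies along the panel, pointing to the stand's +y. Grows anticlockwise from above, towards the front; 1.57 (stop): points straight out over the hung rack's back plate, 2 mm above it. Starts between 0 and 0.35.
- keeper_pivot (a point): The keeper's pivot, on the stand's top flange: 24 mm behind the panel's front face, midway between the two bare screws, 172.5 mm above the bench.
- keeper_knob (a point): Centre of the keeper's upright red knob: 10 mm in diameter, 14 mm tall (174.5 to 188.5 mm above the bench), 28 mm from the pivot. Pinch it from above or push it.
- anvil: Loose flat steel anvil, about 0.36 kg, standing on its stem. Origin: centre of the stem's underside, z up. Stem 38 mm in diameter, z 0 to 19 mm; disc 66 mm, z 19 to 41: grip across the disc from above. Home, its origin is 19 mm above the rack's, on the hole's axis (2 mm play). The disc overhangs the shelf's sides by 3 mm: fingers that close along the rack's y pass beside the shelf.
- test_block: Bystander: round steel hardness test block, 50 mm in diameter, 13 mm thick, lying on the bench. Origin under its centre.
- mount: Bystander: blue round specimen mount, 30 mm in diameter, 16 mm tall. Origin under its centre.
- tape: Bystander: black tape roll, about 57 mm in diameter, 19 mm tall, lying flat. Origin under its centre.
There are look-alikes about, which are no part of the job. What is shaped like the anvil but orange or yellow is not meant.

How it is judged:
By the outcome, as a careful person would: the job done as asked, in the order asked, and still so for the second after the job is handed in, with the robot touching nothing.
It also fails if it takes over 72 s, if anything falls off the work surface, if the arm or the gripper's body presses on something with over 40 N, if the wrist force passes 120 N, or if a joint passes its speed limit or range.

ROBOT

A 6-joint arm with a two-finger parallel gripper is mounted at the origin on a cart in front of the work surface, level with it; the furniture and walls round the work are solid. World frame = base frame: x ahead of the robot, y to its left, z up, the work surface at z = 0. Lengths are in mm, angles in degrees, forces in N, time in s.
With the tool pointing down it reaches from about 325 to 925 mm from the base axis. Payload 3.1 kg.
Tool frame: the origin (TCP) lies between the finger pads; the fingertips stand 19 mm ahead of it and the grasp point (between the pads) is the TCP; z points along the fingers, y is the line along which they close (so a half turn about z gives the same grasp; the last joint's range is limited). The gripper opens to 85 mm and grips with 20 to 120 N. Pads are 22 mm wide; open, the fingers measure 114 mm over their backs; the gripper's body (76 mm by 85 mm) begins 54 mm behind the grasp point. The pads swing forward as they close: fully open they stand 13 mm farther back than shut.
Start: joints at [-79.481, 12.427, 92.441, -0, 75.132, -6.429], TCP at [182.212, -597.861, 250.3] pointing down, gripper open.
Joint ranges: [-157.48, 157.48], [-44.54, 120.13], [17.64, 146.25], [-64.5, 244.5], [7.68, 150.69], [-147.95, 147.95]. Speed limits (degrees/s): [159.86, 159.86, 180, 180, 180, 180].

INTERFACE

Orientations are given as [roll, pitch, yaw] about the fixed x, y, z axes, in that order (R = Rz(yaw) Ry(pitch) Rx(roll)).
In Python, from workcell import * gives the robot as it stands. The module is installed in compiled form; this text tells all that it offers.
- The arm moves only by the tool step_arm, never from a script. Its argument "plan" is a list that holds one entry, the list of rows, each a list of 5 numbers: the shift along the tool's x, y, z in mm, then the turn about the tool's z in rad, then the closure, from -1 (fully open) to 1 (shut). In form: [[[x, y, z, spin, gripper], ...]]. A call has 1 to 5 rows; each row is the pose to reach, as a shift and turn from the pose commanded when the call began, along the tool's axes at that moment; what a row does not reach only later rows make up. A row lasts 1/12 s, in which the tool goes at most 41.7 mm and 7.16 degrees, less where a joint would pass 70% of its speed; a pose out of reach is approached as far as the arm can. A call with a gripper value outside its range is refused whole. The fingers move at their own pace and stop on an object; "newtons" is the grip in N (left out, the last holds). Time passes only in rows, so rows that repeat a pose let the fingers close. It gives the time, the measured TCP pose, the force, the opening and the grip force at its end, in the units of the state.
- read_state(): the state, without advancing time (a new reading comes with each control period).
- snapshot(name): name is "side" or "top"; returns a dict with "img" (420x560x3 uint8, red, green, blue), "fx", "fy", "cx", "cy" (pixels), "distortion" ([k1, k2, p1, p2, k3] as OpenCV has them; the pictures are not rectified), "cam_to_world" (4x4, takes a point from camera to world coordinates). Camera axes: x right, y up, looking along -z (the intrinsics and any distortion apply to the point x, -y, -z); pixel columns grow to the right and rows downward; lengths in mm; the calibration is good to about 2 mm. A picture is of the moment at which its call begins. There is no depth.
- hand_in(): hands the job in; it is judged then, once.
The state is a dict: "t": time; "joint_pos": joint angles; "dq": joint speeds; "joint_efforts": joint torques, N m; "tool_pos": TCP position; "tcp_rot": TCP orientation; "wrist_force": force on the tool from outside, world axes, zero at the start; "ft_torque": the same for the moment, N m; "width": finger opening in mm; "grasp_force": force on a finger pad.
Only numpy, scipy, OpenCV 4.12 (cv2) and the standard library are available. Lean on these libraries where they do the work, as an engineer would, in place of code of your own. Each camera call takes 0.05 s, during which the arm holds its last target. There are 200 camera calls.

## Working session

There is one attempt and no reset: what is moved stays moved. The work goes in short steps, Python scripts to look and compute and a tool call to move; the robot and the scene stay as the last step left them, time stands still between calls to the robot, and variables do not carry over. Pictures are saved under pics/ and viewed, at most 10 in all, crops included, and the job is handed in when it is done.

Besides the shell and the picture viewer there is one more tool, called after "Emit:" as name(argument=value, ...) on one line, values as JSON. step_arm: Moves the arm, as the interface text tells. Its arguments: {"type":"object","properties":{"plan":{"type":"array","items":{"type":"array","items":{"type":"array","items":{"type":"number"}}}},"newtons":{"type":"number"}},"required":["plan"]}

```bash
mkdir -p pics
cat > h.py <<'E'
from workcell import *
import numpy as np, cv2
def snap(n,save=None):
    s=snapshot(n)
    if save: cv2.imwrite('pics/'+save,cv2.cvtColor(s['img'],cv2.COLOR_RGB2BGR))
    return s
def ray(s,u,v):
    K=np.array([[s['fx'],0,s['cx']],[0,s['fy'],s['cy']],[0,0,1.]])
    p=cv2.undistortPoints(np.array([[[u,v]]],float),K,np.array(s['distortion'],float))[0,0]
    T=np.array(s['cam_to_world']); return T[:3,3],T[:3,:3]@np.array([p[0],-p[1],-1.])
def onz(s,u,v,z):
    o,d=ray(s,u,v); return o+d*(z-o[2])/d[2]
def tri(s1,p1,s2,p2):
    o1,d1=ray(s1,*p1);o2,d2=ray(s2,*p2)
    t=np.linalg.lstsq(np.stack([d1,-d2],1),o2-o1,rcond=None)[0]
    a=o1+d1*t[0];b=o2+d2*t[1]; return (a+b)/2,np.linalg.norm(a-b)
def proj(s,P):
    K=np.array([[s['fx'],0,s['cx']],[0,s['fy'],s['cy']],[0,0,1.]]);T=np.linalg.inv(np.array(s['cam_to_world']))
    c=(T[:3,:3]@np.array(P,float).reshape(-1,3).T).T+T[:3,3]; c=c*[1,-1,-1]
    return cv2.projectPoints(c,np.zeros(3),np.zeros(3),K,np.array(s['distortion'],float))[0][:,0]
E
python3 - <<'E'
from h import *
st=read_state();print(st)
for n in('top','side'):
    s=snap(n,n+'0.png');print(n,np.round(np.array(s['cam_to_world']),3).tolist(),s['fx'],s['cx'],s['cy'],s['distortion'])
E
```

```text
{'t': 0.0, 'joint_pos': array([-7.94809274e+01,  1.24761149e+01,  9.25286252e+01, -1.80538557e-03,
        7.51331840e+01, -6.42952810e+00]), 'dq': array([ 0.0564793 , -0.03899423,  0.02071359,  0.03427991,  0.01070035,
        0.02938502]), 'joint_efforts': array([ 7.60948515e-04, -3.96843195e+01, -3.03851867e+01, -1.29316146e-05,
        9.71353438e-03,  7.93833692e-06]), 'tool_pos': array([ 182.05658062, -597.08579584,  248.97385434]), 'tcp_rot': array([-1.79862748e+02, -1.37120158e-02,  1.69490496e+01]), 'wrist_force': array([-0.22839792, -0.33647093, -0.09813604]), 'ft_torque': array([ 0.04627219,  0.00084247, -0.01093167]), 'grasp_force': 0.0, 'width': 85.20141742543368}
top [[0.016, 0.986, -0.164, 316.006], [-1.0, 0.015, -0.004, 87.432], [-0.002, 0.164, 0.986, 1321.788], [0.0, 0.0, 0.0, 1.0]] 509.59878313637495 285.91206669927413 212.18752178208868 [-0.07950156  0.          0.          0.          0.        ]
side [[-0.992, 0.076, -0.102, 408.647], [-0.127, -0.525, 0.842, 916.645], [0.011, 0.848, 0.53, 644.528], [0.0, 0.0, 0.0, 1.0]] 380.85039654964186 275.26404167581444 209.09787306113117 [0.01976194 0.         0.         0.         0.        ]
```

View pics/top0.png

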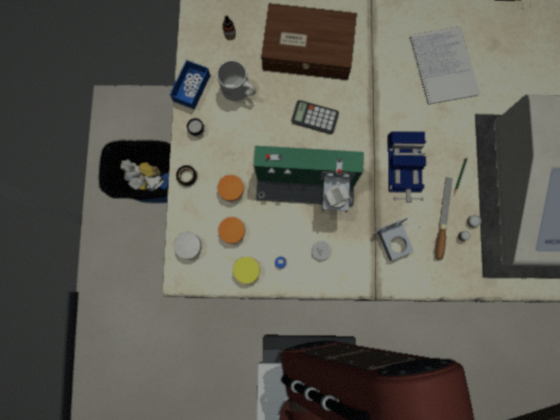

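View pics/side0.png

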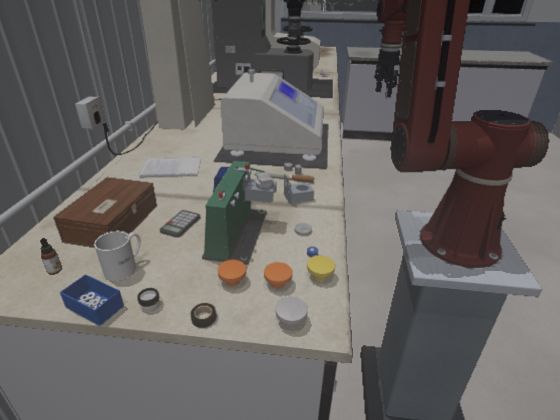

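The top view shows these positions:
- Rack at about (397,240), with its plate towards the back.
- Green stand at (308,175), with a fixed rack at (338,192).
- Keeper knob near (272,157).

Candidates for the anvil, as top-view pixels:
- Grey disc (187,246).
- Orange discs (231,188) and (232,230), and a yellow disc (246,270). These are look-alikes.
- Grey test block (321,250), which is thin and smaller.

I choose (187,246) and will check it in a close crop.

Run:
```python
import cv2
t=cv2.imread('pics/top0.png');s=cv2.imread('pics/side0.png')
cv2.imwrite('pics/tc.png',cv2.resize(t[135:285,165:425],None,fx=3,fy=3,interpolation=cv2.INTER_CUBIC))
cv2.imwrite('pics/sc.png',cv2.resize(s[150:335,190:345],None,fx=3.2,fy=3.2,interpolation=cv2.INTER_CUBIC))
```

```text
(no output)
```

View pics/tc.png

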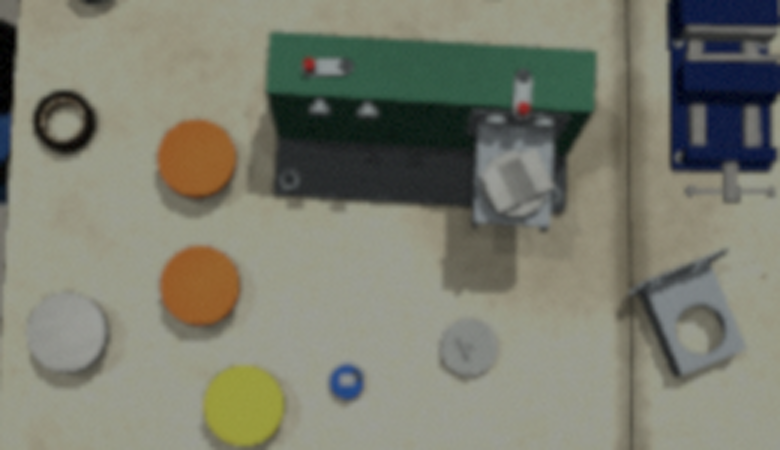

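View pics/sc.png

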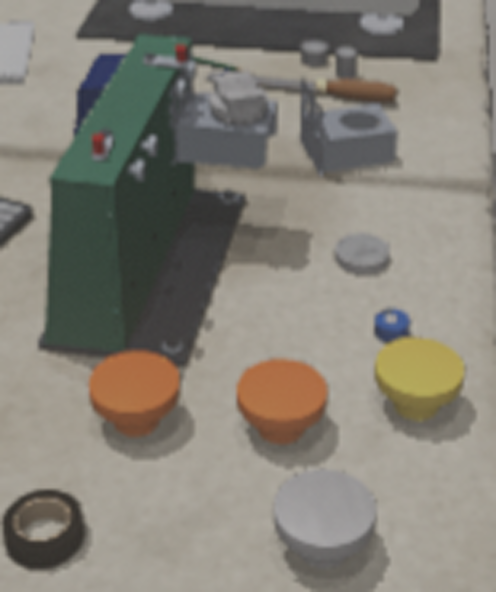

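The crops show the grey disc is the anvil: a disc on a stem, at top (187,246) and side (291,311). Other top-view pixels: screw heads at about (271,170) and (288,171), knob at (268,157), pivot at (279,157), rack hole at (399,245). The keeper starts near 0.

Run:
```python
from h import *
t=snap('top');s=snap('side')
def T(x,y):return (x/3+165-.33,y/3+135-.33)
def S(x,y):return (x/3.2+190-.34,y/3.2+150-.34)
P={'screwL(+y)':(T(319,105),S(137,170)),'screwR':(T(368,109),S(150,142)),'knob':(T(309,65),S(100,142)),
'knob2':(T(523,109),S(182,50)),'hole':(T(701,330),S(360,120)),'panelFL':(T(269,93),S(117,184)),'anvil':(T(67,332),S(325,512)),
'plateL':(T(632,291),S(318,168)),'plateR':(T(727,252),S(304,83)),}
for k,(a,b) in P.items(): print(k,np.round(tri(t,a,s,b)[0],1),round(tri(t,a,s,b)[1],1))
pr=lambda k,p,z:print(k,np.round(onz(t,*p,z)[:2],1))
pr('pFL170',T(269,93),170);pr('pFR170',T(588,110),170);pr('pBL170',T(270,33),170);pr('pBR170',T(595,52),170)
for k,p in [('shFR',(744,345)),('shFL',(685,377)),('shBL',(640,293))]:pr(k,T(*p),38)
pr('plL78',T(632,291),78);pr('plR78',T(727,252),78);pr('hole38',T(701,330),38)
# colour blobs
for n,im in(('top',t),('side',s)):
    hsv=cv2.cvtColor(im['img'],cv2.COLOR_RGB2HSV)
    red=((hsv[...,0]<6)|(hsv[...,0]>172))&(hsv[...,1]>130)&(hsv[...,2]>60)
    _,_,st,c=cv2.connectedComponentsWithStats(red.astype(np.uint8))
    print(n,[(st[i,4],c[i].round(1).tolist()) for i in range(1,len(c)) if 3<st[i,4]<80])
hsv=cv2.cvtColor(t['img'],cv2.COLOR_RGB2HSV)
def blob(m,x0,x1,y0,y1,nm,z):
    q=np.zeros(m.shape,np.uint8);q[y0:y1,x0:x1]=m[y0:y1,x0:x1]
    c=max(cv2.findContours(q,cv2.RETR_EXTERNAL,cv2.CHAIN_APPROX_NONE)[0],key=cv2.contourArea)
    (u,v),r,a=cv2.minAreaRect(c);e=cv2.fitEllipse(c);print(nm,(u,v),r,a,e,onz(t,*e[0],z).round(1))
sat=hsv[...,1]
print(sat[246,180:195],sat[246,165:175],sat[270,180:190])
blob((sat<35)&(hsv[...,2]>90),170,205,228,265,'anvil',41)
blob((hsv[...,0]>50)&(hsv[...,0]<90)&(sat>90)&(hsv[...,2]>70),245,370,140,175,'flange',170)
# screw bright
g=cv2.cvtColor(t['img'],cv2.COLOR_RGB2GRAY);print(g[164:176,264:295])
```

```text
screwL(+y) [610.6 129.4 157.1] 0.4
screwR [607.9  91.  160.3] 1.7
knob [635.8 136.8 184. ] 1.2
knob2 [603.9 -27.6 185.4] 2.4
hole [ 452.4 -193.2   38.5] 4.1
panelFL [616.7 168.1 167.6] 0.1
anvil [441.  343.3  34.8] 0.6
plateL [ 489.4 -140.1    8.8] 5.4
plateR [ 514.  -209.7   68.4] 2.4
pFL170 [616.2 167.9]
pFR170 [606.6 -79.8]
pBL170 [664.6 168.4]
pBR170 [653.3 -85.7]
shFR [ 438.2 -229.7]
shFL [ 410.5 -179. ]
shBL [ 481.2 -141.8]
plL78 [ 477.6 -128.1]
plR78 [ 511.2 -207.4]
hole38 [ 450.4 -193.3]
top [(np.int32(6), [267.5, 156.0]), (np.int32(10), [339.2, 171.0]), (np.int32(4), [434.5, 372.8]), (np.int32(7), [427.6, 374.3])]
side [(np.int32(6), [246.2, 165.8]), (np.int32(10), [220.1, 193.6])]
[11  9 11 10 12 10 10  8 10 10 12 10 10  8 10] [31 33 33 35 32 34 34 32 24 14] [26 28 30 32 28 26 25 23 23 23]
anvil (187.0, 246.0) (36.0, 34.0) 90.0 ((187.0832061767578, 246.4112548828125), (37.7060432434082, 43.55153274536133), 3.259587049484253) [437.3 341.7  41. ]
flange (308.38446044921875, 158.9637908935547) (107.05024719238281, 19.14337921142578) 3.3664605617523193 ((304.6578063964844, 158.
[... 946 characters left out ...]
   27  30  41  66  98 111 101  75  46  26  22  24  26]
 [ 23  21  24  38  69  96 111 118 114  98  73  41  28  25  24  20  23  25
   23  36  60  88 115 128 125 101  66  37  23  24  25]
 [ 22  26  23  34  56  69  77  78  80  74  57  36  27  23  25  23  20  24
   26  39  67  93 110 119 116 103  76  45  30  23  25]
 [ 23  25  23  28  35  38  37  41  44  44  36  30  23  23  25  22  22  26
   25  35  55  68  73  75  75  76  63  41  29  23  22]
 [ 22  21  21  23  27  26  22  23  28  25  23  22  23  24  27  26  25  24
   23  25  33  40  42  40  41  45  38  31  24  20  24]
 [ 23  21  24  21  21  24  20  22  26  24  24  20  24  21  26  21  19  24
   23  18  26  24  25  25  27  27  24  26  24  24  26]]
```

First move towards the rack, still clear of the camera's view of it, then finer measurement.

Emit:
step_arm(plan=[[[30,-25,0,-0.08,-1],[60,-50,0,-0.157,-1],[90,-75,0,-0.157,-1],[120,-100,0,-0.157,-1],[150,-125,0,-0.157,-1]]])

```text
t: 0.62
tool_pos: [289.8, -432.9, 250.0]
tcp_rot: [-180.0, -0.0, 25.9]
wrist_force: [0.8, -0.2, -0.7]
width: 85.3
grasp_force: 0.0
```

```bash
cat >> h.py <<'E'
def lsd(s,x0,x1,y0,y1,z,minlen=6):
    g=cv2.cvtColor(s['img'],cv2.COLOR_RGB2GRAY)[y0:y1,x0:x1]
    L=cv2.createLineSegmentDetector(0).detect(cv2.resize(g,None,fx=4,fy=4,interpolation=cv2.INTER_CUBIC))[0][:,0]
    L=(L+.5)/4-.5+[x0,y0,x0,y0]
    for l in L:
        if np.hypot(l[2]-l[0],l[3]-l[1])>=minlen:
            a=onz(s,l[0],l[1],z);b=onz(s,l[2],l[3],z);d=b-a
            print(l.round(1),a[:2].round(1),b[:2].round(1),'len',np.linalg.norm(d).round(1),'ang',np.degrees(np.arctan2(d[1],d[0])).round(1))
E
python3 - <<'E'
from h import *
st=read_state();print(st['tool_pos'],st['tcp_rot'],st['t'])
t=snap('top');s=snap('side')
print('rack z38');lsd(t,372,420,215,268,38)
print('stand z170');lsd(t,245,372,140,180,170,15)
def cen(im,m,w):
    x0,x1,y0,y1=w;q=np.clip(m[y0:y1,x0:x1],0,None);Y,X=np.mgrid[y0:y1,x0:x1];return (X*q).sum()/q.sum(),(Y*q).sum()/q.sum()
f=lambda i:i['img'].astype(float)
rt=np.maximum(f(t)[...,0]-1.3*np.maximum(f(t)[...,1],f(t)[...,2])-15,0);rs=np.maximum(f(s)[...,0]-1.3*np.maximum(f(s)[...,1],f(s)[...,2])-15,0)
for n,a,b in(('knob',(263,273,151,162),(215,226,188,199)),('knob2',(334,345,166,177),(241,252,160,172))):
    p,q=cen(t,rt,a),cen(s,rs,b);print(n,p,q,tri(t,p,s,q),onz(t,*p,182))
gt=f(t).mean(2)-60;gs=f(s).mean(2)-75
for n,a,b in(('sL',(266,277,167,176),(228,239,198,210)),('sR',(282,293,168,177),(232,244,189,200))):
    p,q=cen(t,gt,a),cen(s,gs,b);print(n,p,q,tri(t,p,s,q),onz(t,*p,157),onz(t,*p,163))
E
```

```text
[ 289.76193274 -432.8756726   250.01056816] [-1.79980767e+02 -1.32444516e-02  2.58976228e+01] 0.6167
rack z38
[380.1 231.9 391.8 259.8] [ 482.4 -147.1] [ 411.9 -176. ] len 76.2 ang -157.7
[381.7 227.8 396.7 221.5] [ 492.9 -151.5] [ 509.8 -190.1] len 42.1 ang -66.4
[397.2 222.3 405.7 217.3] [ 507.8 -191.4] [ 521.  -213.7] len 25.9 ang -59.2
[407.1 219.2 401.3 222.5] [ 516.1 -217.1] [ 507.5 -201.8] len 17.6 ang 119.5
[389.1 260.7 378.1 234.3] [ 409.6 -169.1] [ 476.2 -142.1] len 71.9 ang 22.1
[397.4 235.  403.7 237.8] [ 475.  -191.4] [ 468.3 -207.4] len 17.3 ang -113.0
[400.7 225.2 382.2 232.5] [ 500.3 -200.3] [ 481.  -152.6] len 51.4 ang 112.0
[405.8 256.6 388.7 264.2] [ 420.4 -211.8] [ 400.7 -167.9] len 48.1 ang 114.1
[400.5 251.7 400.2 245.4] [ 432.7 -198.5] [ 448.7 -198. ] len 16.0 ang 2.1
[374.2 267.3 374.2 243.2] [ 392.4 -131.3] [ 453.3 -131.8] len 60.8 ang -0.5
[375.9 244.8 375.7 267.3] [ 449.4 -136.1] [ 392.5 -135. ] len 56.9 ang 178.9
[386.  263.4 381.  250.2] [ 402.7 -161. ] [ 435.8 -148.7] len 35.4 ang 20.4
stand z170
[255.1 179.3 252.9 146.4] [583.6 165.3] [662.8 172.6] len 
[... 641 characters left out ...]
2131, -28.1417987 , 184.00291069]), np.float64(2.7116888065231994)) [604.21450835 -28.43186116 182.        ]
sL (np.float64(271.0719581334496), np.float64(170.18098560837333)) (np.float64(232.29252479023648), np.float64(201.65293668955)) (array([609.84244213, 129.18560716, 160.04983658]), np.float64(2.6547450577607945)) [609.24787206 129.15494438 157.        ] [607.73733607 128.94002421 163.        ]
sR (np.float64(287.1729518855657), np.float64(171.21803207628957)) (np.float64(235.96108815426996), np.float64(193.80096418732782)) (array([608.2503402 ,  91.43453033, 160.99862254]), np.float64(3.763014738866645)) [607.31955666  91.26902679 157.        ] [605.81895371  91.24926276 163.        ]
```

Emit:
step_arm(plan=[[[35,-20,0,0,-1],[70,-40,0,0,-1],[105,-60,0,0,-1],[140,-80,0,0,-1],[175,-100,0,0,-1]]])

```text
t: 1.13
tool_pos: [403.4, -267.2, 250.4]
tcp_rot: [180.0, -0.0, 25.9]
wrist_force: [0.8, 0.4, -0.8]
width: 85.5
grasp_force: 0.0
```

Emit:
step_arm(plan=[[[30,-18,0,0,-1],[60,-36,20,0,-1],[75.3,-45.2,50,0.05,-1],[75.3,-45.2,80,0.05,-1],[75.3,-45.2,100,0.05,-1]]])

```text
t: 1.55
tool_pos: [450.3, -193.1, 147.7]
tcp_rot: [-179.9, 0.1, 23.2]
wrist_force: [-0.7, -0.3, -0.6]
width: 85.5
grasp_force: 0.0
```

Emit:
step_arm(plan=[[[1,0,30,0,-1],[1,0,65,0,-1],[1,0,95,0,-1],[1,0,113,0,-1],[1,0,125,0,-1]]])

```text
t: 1.97
tool_pos: [449.9, -193.6, 22.4]
tcp_rot: [-179.8, 0.2, 23.1]
wrist_force: [-0.1, 0.2, -0.3]
width: 85.4
grasp_force: 0.0
```

Emit:
step_arm(plan=[[[0,0,0,0,-0.2],[0,0,0,0,0],[0,0,0,0,0.3],[0,0,0,0,0.6],[0,0,0,0,0.6]]], newtons=45)

```text
t: 2.38
tool_pos: [452.6, -194.7, 26.5]
tcp_rot: [179.9, -0.1, 23.1]
wrist_force: [0.7, 0.4, -1.7]
width: 59.3
grasp_force: 50.1
```

Run:
```python
from h import *
st=read_state();print(st['tool_pos'],st['tcp_rot'],st['wrist_force'],st['width'],st['grasp_force'])
t=snap('top');s=snap('side')
a=cv2.resize(t['img'][200:290,350:470],None,fx=4,fy=4,interpolation=cv2.INTER_CUBIC);b=cv2.resize(s['img'][120:240,260:340],None,fx=3,fy=3,interpolation=cv2.INTER_CUBIC)
cv2.imwrite('pics/g.png',cv2.cvtColor(np.hstack([a,b]),cv2.COLOR_RGB2BGR))
```

```text
[ 452.58685502 -194.68884092   26.49436701] [ 1.79881422e+02 -7.76499862e-02  2.30853332e+01] [ 0.74186149  0.3978344  -1.66702131] 59.3421419578714 50.05052134394646
```

View pics/g.png

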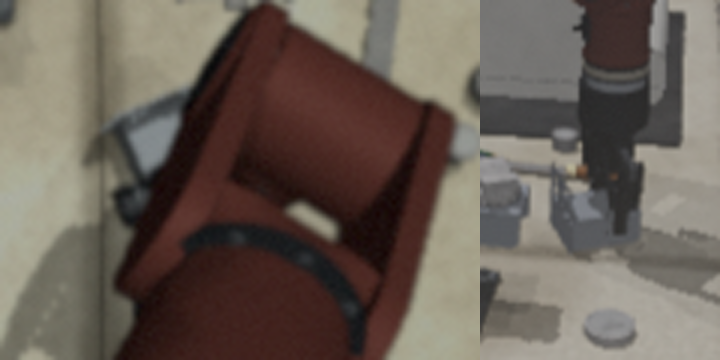

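The rack is gripped across its cheeks (59 mm opening, about 50 N) and seen upright between the fingers. Lift and carry it.

Emit:
step_arm(plan=[[[0,0,-20,0,0.6],[0,0,-50,0,0.6],[0,0,-80,0,0.6],[0,0,-100,0,0.6],[0,0,-109,0,0.6]]])

```text
t: 2.9
tool_pos: [453.9, -195.3, 138.2]
tcp_rot: [179.7, -0.2, 23.1]
wrist_force: [0.7, 0.3, -2.6]
width: 59.6
grasp_force: 50.3
```

Emit:
step_arm(plan=[[[8,-22,0,0,0.6],[22,-60,0,0,0.6],[36,-100,0,0,0.6],[50,-140,0,0,0.6],[65,-179,0,0,0.6]]])

```text
t: 3.32
tool_pos: [439.9, -3.8, 133.5]
tcp_rot: [-180.0, 0.1, 23.0]
wrist_force: [-0.3, -0.5, -2.3]
width: 59.3
grasp_force: 50.1
```

Emit:
step_arm(plan=[[[12,-28,0,0.1,0.6],[24,-56,0,0.2,0.6],[35,-82,0,0.3,0.6],[43,-100,0,0.4,0.6],[46,-108,0,0.447,0.6]]])

```text
t: 3.73
tool_pos: [440.3, 114.4, 133.5]
tcp_rot: [-179.9, 0.1, -2.6]
wrist_force: [-0.6, -0.4, -3.5]
width: 59.3
grasp_force: 50.2
```

Run:
```python
from h import *
st=read_state();print(st['tool_pos'],st['tcp_rot'],st['wrist_force'],st['width'],st['grasp_force'],st['joint_pos'])
t=snap('top','t2.png');s=snap('side','s2.png')
a=cv2.resize(t['img'][135:285,225:345],None,fx=3.2,fy=3.2,interpolation=cv2.INTER_CUBIC);b=cv2.resize(s['img'][120:270,190:320],None,fx=3.2,fy=3.2,interpolation=cv2.INTER_CUBIC)
cv2.imwrite('pics/g2.png',cv2.cvtColor(np.hstack([a,b]),cv2.COLOR_RGB2BGR))
```

```text
[440.26757429 114.40912969 133.48593046] [-1.79947847e+02  8.40780481e-02 -2.61810422e+00] [-0.63918985 -0.40741538 -3.48154541] 59.32848638598011 50.17826199531555 [ 5.67432416e+00 -5.08926349e-01  1.20239888e+02  7.33405115e-02
  6.03447360e+01  9.82561371e+01]
```

View pics/g2.png

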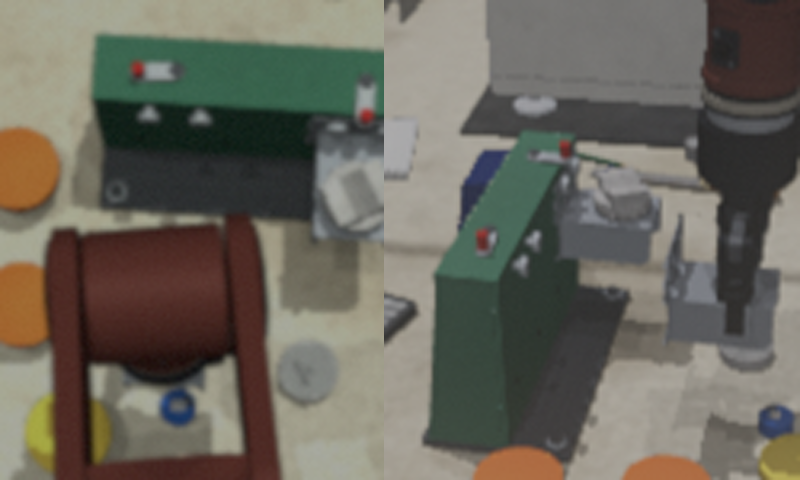

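The rack hangs level in the gripper (side crop, plate corner near (680,217)), facing the screws at (520,265) and (533,240). Nothing else was disturbed. Approach to about 12 mm in front of the heads.

Emit:
step_arm(plan=[[[20,-1,0,0,0.6],[45,-2,0,0,0.6],[70,-3,0,0,0.6],[88,-3.2,0,0,0.6],[97,-3.2,0,0,0.6]]])

```text
t: 4.25
tool_pos: [540.6, 109.6, 134.1]
tcp_rot: [180.0, -0.1, -2.5]
wrist_force: [0.8, 0.5, -3.0]
width: 59.4
grasp_force: 50.1
```

Emit:
step_arm(plan=[[[0,0,0,0,0.6],[0,0,0,0,0.6]]])

```text
t: 4.42
tool_pos: [537.5, 110.1, 133.5]
tcp_rot: [180.0, 0.1, -2.6]
wrist_force: [-0.4, -0.2, -1.9]
width: 59.2
grasp_force: 50.1
```

Run:
```python
from h import *
q=[]
for i in range(3):
    s=snap('side','s3.png' if i==0 else None);st=read_state();q.append(st['tool_pos'])
print(np.round(q,1),st['tcp_rot'],st['wrist_force'])
p=np.mean(q,0);yaw=np.radians(st['tcp_rot'][2]);X=np.array([np.cos(yaw),np.sin(yaw),0]);Y=np.array([-X[1],X[0],0]);O=p-[0,0,25.3]
W=lambda x,y,z:O+x*X+y*Y+np.array([0,0,z])
pts={'plTLb':W(54,38,78),'plTLf':W(50,38,78),'plBLf':W(50,38,0),'plTRf':W(50,-38,78),'cheekBF':W(-30,30,0),'shFL':W(-30,30,38),'shFR':W(-30,-30,38)}
for k,v in pts.items(): print(k,proj(s,v)[0].round(1))
m=np.array([613.9,109.8,0]);a=np.radians(-2.5);sx=np.array([np.cos(a),np.sin(a),0]);sy=np.array([-sx[1],sx[0],0])
for y in(19,-19):print('screw head front',proj(s,m-11*sx+y*sy+[0,0,157])[0].round(1))
t=snap('top','t3.png')
for k in('plTLb','plTRf'):print(k,proj(t,pts[k])[0].round(1))
b=cv2.resize(s['img'][150:270,210:310],None,fx=5,fy=5,interpolation=cv2.INTER_CUBIC)
a=cv2.resize(t['img'][150:270,240:300],None,fx=5,fy=5,interpolation=cv2.INTER_CUBIC)
cv2.imwrite('pics/g3.png',cv2.cvtColor(np.hstack([a,b]),cv2.COLOR_RGB2BGR))
```

```text
[[536.8 110.3 133.4]
 [536.6 110.5 133.5]
 [536.7 110.6 133.6]] [ 1.79987140e+02  1.30921355e-01 -2.52027701e+00] [-0.22498239  0.16008684 -1.4613412 ]
plTLb [237.9 196.5]
plTLf [239.5 196.7]
plBLf [240.8 223.7]
plTRf [246.9 182. ]
cheekBF [272.9 225.3]
shFL [273.  212.4]
shFR [277.1 200.1]
screw head front [235.3 203. ]
screw head front [239.1 195.5]
plTLb [263.1 174.1]
plTRf [296.2 177.7]
```

View pics/g3.png

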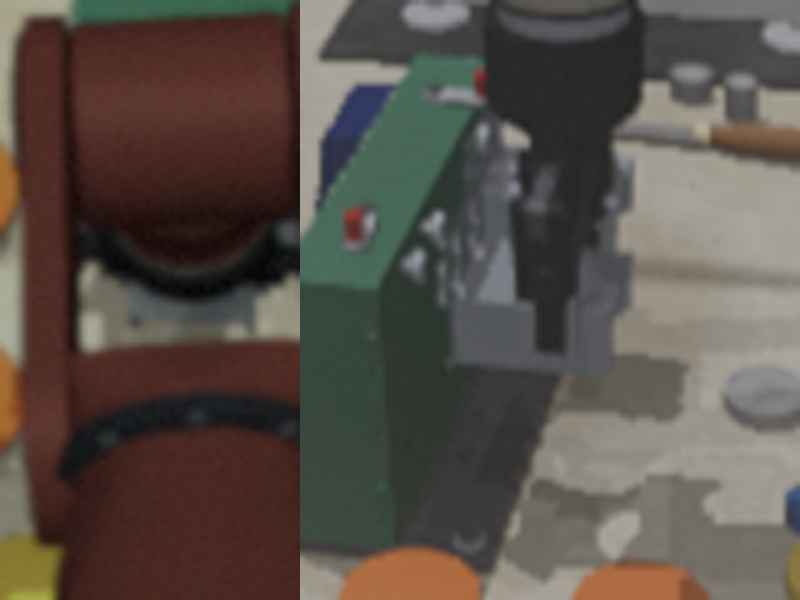

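The side crop shows the rack just in front of the screws, whose heads are at crop (413,264) and (433,222). The rack corners match the robot-frame prediction to about 1 px. Check lateral bias using the shelf front edge in the top view.

Run:
```python
from h import *
t=snap('top');s=snap('side');st=read_state();p=st['tool_pos'];print(p)
yaw=np.radians(-2.55);X=np.array([np.cos(yaw),np.sin(yaw),0]);Y=np.array([-X[1],X[0],0]);O=p-[0,0,25.3]
W=lambda x,y,z:O+x*X+y*Y+np.array([0,0,z])
for c in[(-30,30,38),(-30,-30,38),(-30,30,0),(-30,-30,0)]:print(c,proj(t,W(*c))[0].round(2))
g=cv2.cvtColor(t['img'],cv2.COLOR_RGB2GRAY)
print(g[206:220,258:300])
m=np.array([613.9,109.8,0]);a=np.radians(-2.5);sx=np.array([np.cos(a),np.sin(a),0]);sy=np.array([-sx[1],sx[0],0])
w=lambda x,y,z:m+x*sx+y*sy+np.array([0,0,z])
for n,c in[('head',(-8.5,19,157)),('head',(-8.5,-19,157)),('headtop',(-8.5,19,165)),('headtop',(-8.5,-19,165)),('FL170',(0,62,170)),('knob2',(-4,-138,181.5))]:print(n,c,proj(t,w(*c))[0].round(1),proj(s,w(*c))[0].round(1))
lsd(s,205,250,165,265,170,10)
```

```text
[537.53800051 110.85236983 134.20391054]
(-30, 30, 38) [264.75 212.9 ]
(-30, -30, 38) [290.37 214.43]
(-30, 30, 0) [265.42 215.47]
(-30, -30, 0) [290.27 216.95]
[[127 112 104 101  94  82  61  58  56  46  32  16  11  12  13  15  16  19
   18  18  19  18  20  16  17   9  16  18  14  18  26  26  30  29  25  34
   48  55  76 109 125 118]
 [119 109 106 107 103  96  85  81  80  71  53  37  25  17  11  12  12  12
   12  11   9  12  14  14  13  11  12  21  25  42  50  51  54  49  46  64
   92 107 113 126 135 129]
 [115 107 108 107 108 106 103  96  92  82  74  60  48  33  27  21  19  14
   12  12  14  18  10  14  18  20  28  38  51  60  64  67  68  72  80  98
  129 143 140 139 140 131]
 [111 108 109 110 109 107 105 100  93  87  84  79  69  62  56  52  40  35
   28  28  23  27  26  30  36  42  49  59  66  69  70  71  81 100 116 126
  141 148 146 142 140 135]
 [110 109 109 108 110 108 107 101  98  94  89  87  86  83  80  74  68  63
   58  54  48  47  49  53  56  64  66  70  70  70  73  77  89 118 136 141
  145 147 144 146 144 137]
 [112 112 111 110 110 110 110 105 100  93  93  90  90  88  87  8
[... 1550 characters left out ...]
4.3 202.9]
head (-8.5, -19, 157) [287.2 172.4] [238.2 195.4]
headtop (-8.5, 19, 165) [270.9 170.6] [234.2 200.2]
headtop (-8.5, -19, 165) [287.2 171.5] [238.1 192.7]
FL170 (0, 62, 170) [252.7 165.5] [225.8 207.1]
knob2 (-4, -138, 181.5) [338.9 170.9] [247.  166.6]
[212.5 193.3 213.9 177.7] [665.2 112.1] [683.9  29.1] len 85.1 ang -77.3
[205.5 232.9 205.5 205.4] [634.7 279.8] [666.  171.1] len 113.0 ang -73.9
[213.7 177.8 220.6 166. ] [684.1  30.1] [684. -44.] len 74.1 ang -90.1
[222.6 261.8 204.6 259.9] [575.7 367.3] [611.3 366.4] len 35.7 ang -1.3
[235.4 258.6 222.5 260.9] [553.5 354.6] [576.6 364.7] len 25.2 ang 23.7
[224.7 207.4 244.1 171.5] [618.8 173.4] [610.8 -19.7] len 193.2 ang -92.4
```

Top-view shelf edges at 265.3 and 290.6 agree with the robot frame to within 1 mm, and the rack needs 3 mm towards +y. Insert slowly.

Emit:
step_arm(plan=[[[0,-1.5,0,0,0.6],[0,-3,0,0,0.6],[2,-3,0,0,0.6],[5,-3,0,0,0.6],[8,-3,0,0,0.6]]])

```text
t: 5.13
tool_pos: [546.9, 113.6, 134.4]
tcp_rot: [180.0, -0.0, -2.5]
wrist_force: [-0.1, -0.1, -2.3]
width: 59.4
grasp_force: 50.1
```

Emit:
step_arm(plan=[[[2,0,0,0,0.6],[4,0,0,0,0.6],[6,0,0,0,0.6],[8,0,0,0,0.6],[9,0,0,0,0.6]]])

```text
t: 5.55
tool_pos: [555.9, 113.0, 134.3]
tcp_rot: [180.0, -0.0, -2.5]
wrist_force: [0.8, -0.1, -2.0]
width: 59.1
grasp_force: 50.1
```

Emit:
step_arm(plan=[[[1,0,0,0,0.6],[2,0,0,0,0.6],[2,0,0,0,0.6],[2,0,0,0,0.6]]])

```text
t: 5.88
tool_pos: [557.6, 113.0, 134.3]
tcp_rot: [180.0, 0.0, -2.5]
wrist_force: [-0.7, 0.5, -2.5]
width: 59.2
grasp_force: 50.1
```

Emit:
step_arm(plan=[[[0.7,0,0,0,0.6],[1.5,0,0,0,0.6],[1.5,0,0,0,0.6],[1.5,0,0,0,0.6]]])

```text
t: 6.22
tool_pos: [559.0, 112.9, 134.3]
tcp_rot: [-180.0, 0.0, -2.5]
wrist_force: [-0.2, 0.4, -2.3]
width: 59.2
grasp_force: 50.1
```

Emit:
step_arm(plan=[[[0.7,0,0,0,0.6],[1.5,0,0,0,0.6],[1.5,0,0,0,0.6],[1.5,0,0,0,0.6]]])

```text
t: 6.55
tool_pos: [559.1, 112.9, 134.0]
tcp_rot: [180.0, 0.2, -2.6]
wrist_force: [-4.1, 0.8, 0.5]
width: 59.2
grasp_force: 50.6
```

Contact at the panel's expected depth, so the heads are through. Back off slightly and slide down.

Emit:
step_arm(plan=[[[-1,0,0,0,0.6],[-1.8,0,0,0,0.6],[-1.8,0,1,0,0.6],[-1.8,0,2.5,0,0.6],[-1.8,0,4,0,0.6]]])

```text
t: 6.97
tool_pos: [559.0, 112.9, 130.3]
tcp_rot: [-180.0, -0.0, -2.5]
wrist_force: [-1.0, 0.6, -1.8]
width: 59.1
grasp_force: 50.3
```

Emit:
step_arm(plan=[[[0,0,1.5,0,0.6],[0,0,3,0,0.6],[0,0,4.5,0,0.6],[0,0,5,0,0.6],[0,0,5,0,0.6]]])

```text
t: 7.38
tool_pos: [558.7, 112.9, 125.0]
tcp_rot: [180.0, 0.0, -2.5]
wrist_force: [0.5, -0.0, -2.2]
width: 59.2
grasp_force: 50.2
```

Emit:
step_arm(plan=[[[0,0,1.5,0,0.6],[0,0,3,0,0.6],[0,0,4.5,0,0.6],[0,0,6,0,0.6],[0,0,6,0,0.6]]])

```text
t: 7.8
tool_pos: [558.5, 112.9, 118.8]
tcp_rot: [180.0, 0.0, -2.5]
wrist_force: [1.3, 0.1, -2.0]
width: 59.1
grasp_force: 50.2
```

Emit:
step_arm(plan=[[[0,0,0.7,0,0.6],[0,0,1.4,0,0.6],[0,0,2,0,0.6],[0,0,2,0,0.6]]])

```text
t: 8.13
tool_pos: [558.7, 112.9, 117.2]
tcp_rot: [-180.0, 0.0, -2.5]
wrist_force: [0.2, -0.2, -3.0]
width: 59.7
grasp_force: 50.2
```

Emit:
step_arm(plan=[[[0,0,0.5,0,0.6],[0,0,1,0,0.6],[0,0,1,0,0.6],[0,0,1,0,0.6]]])

```text
t: 8.47
tool_pos: [558.9, 112.9, 116.5]
tcp_rot: [-180.0, -0.0, -2.5]
wrist_force: [0.0, -0.8, -1.8]
width: 59.3
grasp_force: 50.3
```

Emit:
step_arm(plan=[[[0,0,0.5,0,0.6],[0,0,1,0,0.6],[0,0,1,0,0.6],[0,0,1,0,0.6]]])

```text
t: 8.8
tool_pos: [559.0, 113.0, 116.2]
tcp_rot: [-180.0, -0.0, -2.5]
wrist_force: [-3.8, 1.0, 5.1]
width: 59.1
grasp_force: 50.9
```

Emit:
step_arm(plan=[[[0,0,0.5,0,0.6],[0,0,1,0,0.6],[0,0,1,0,0.6],[0,0,1,0,0.6]]])

```text
t: 9.13
tool_pos: [559.0, 113.0, 116.0]
tcp_rot: [-180.0, -0.0, -2.6]
wrist_force: [-4.8, -0.8, 9.3]
width: 59.4
grasp_force: 51.6
```

Contact with upward force, so the slots are home. Release and rise.

Emit:
step_arm(plan=[[[0,0,-1.5,0,0.6],[0,0,-1.5,0,0],[0,0,-1.5,0,-0.5],[0,0,-1.5,0,-1],[0,0,-1.5,0,-1]]])

```text
t: 9.55
tool_pos: [558.8, 112.9, 115.4]
tcp_rot: [-180.0, -0.0, -2.5]
wrist_force: [1.5, 0.6, -0.9]
width: 84.5
grasp_force: 0.0
```

Emit:
step_arm(plan=[[[0,0,-10,0,-1],[0,0,-30,0,-1],[0,0,-60,0,-1],[0,0,-90,0,-1],[0,0,-110,0,-1]]])

```text
t: 9.97
tool_pos: [560.1, 113.0, 229.6]
tcp_rot: [-180.0, -0.2, -2.5]
wrist_force: [1.5, -0.3, 0.1]
width: 85.6
grasp_force: 0.0
```

Emit:
step_arm(plan=[[[-30,0,0,0,-1],[-65,0,0,0,0],[-100,0,0,0,0.9],[-135,0,0,0,1],[-160,0,0,0,1]]])

```text
t: 10.38
tool_pos: [396.3, 120.0, 225.8]
tcp_rot: [-180.0, 0.1, -2.5]
wrist_force: [-0.8, 0.4, -0.9]
width: 39.1
grasp_force: 0.0
```

Run:
```python
from h import *
st=read_state();print(st['tool_pos'],st['tcp_rot'],st['width'],st['joint_pos'].round(1))
t=snap('top','t4.png');s=snap('side','s4.png')
a=cv2.resize(t['img'][135:255,240:345],None,fx=4,fy=4,interpolation=cv2.INTER_CUBIC);b=cv2.resize(s['img'][140:260,200:290],None,fx=4,fy=4,interpolation=cv2.INTER_CUBIC)
cv2.imwrite('pics/g4.png',cv2.cvtColor(np.hstack([a,b]),cv2.COLOR_RGB2BGR))
a=np.radians(-2.5);sx=np.array([np.cos(a),np.sin(a),0]);sy=np.array([-sx[1],sx[0],0]);O=np.array([558.9,112.7,90.5])
for c in[(50,38,78),(50,-38,78),(0,0,38),(-30,30,38),(-30,-30,38),(-30,30,0)]:
    P=O+c[0]*sx+c[1]*sy+[0,0,c[2]];u=proj(t,P)[0];v=proj(s,P)[0]
    print(c,((u-[240,135])*4).round(),((v-[200,140])*4+[420,0]).round())
```

```text
[396.30480489 120.04464826 225.78215806] [-1.79996992e+02  5.98472463e-02 -2.52067734e+00] 39.113838446147355 [  7.1 -13.4 120.8   0.   72.7  99.6]
(50, 38, 78) [ 91. 133.] [542. 251.]
(50, -38, 78) [221. 141.] [574. 192.]
(0, 0, 38) [152. 235.] [638. 283.]
(-30, 30, 38) [ 98. 281.] [675. 313.]
(-30, -30, 38) [199. 287.] [694. 263.]
(-30, 30, 0) [101. 292.] [676. 364.]
```

View pics/g4.png

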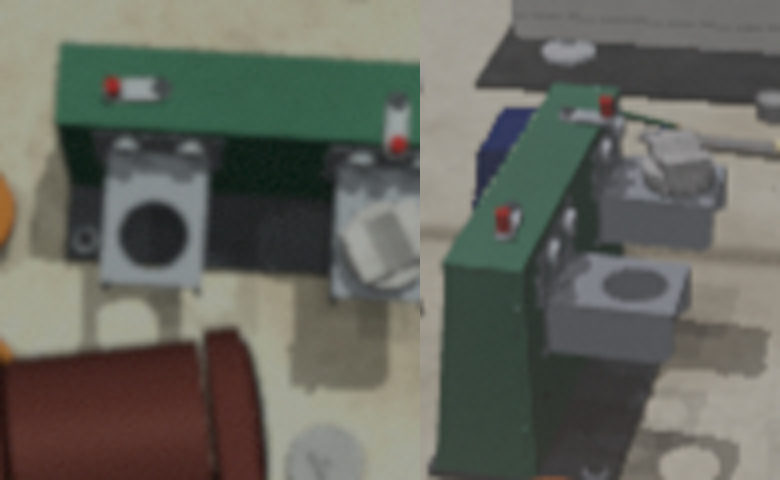

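The rack hangs flat like its neighbour; its hole is at top crop (153,234), predicted (152,235). The knob is at (112,87), still near angle 0. Next, pinch the knob with the tool's x along the keeper.

Emit:
step_arm(plan=[[[30,-3,0,-0.12,0.1],[60,-6,0,-0.24,0.1],[90,-10,0,-0.36,0.1],[120,-14,0,-0.48,0.1],[150,-17,0,-0.6,0.1]]], newtons=25)

```text
t: 10.9
tool_pos: [552.2, 130.5, 226.3]
tcp_rot: [180.0, -0.1, 32.2]
wrist_force: [0.5, -0.8, 0.3]
width: 39.0
grasp_force: 0.0
```

Emit:
step_arm(plan=[[[20,10,0,-0.12,0.1],[40,20,0,-0.24,0.1],[60,31,0,-0.36,0.1],[75,39,0,-0.48,0.1],[79,41,0,-0.6,0.1]]])

```text
t: 11.32
tool_pos: [642.1, 136.9, 226.1]
tcp_rot: [179.8, -0.1, 66.5]
wrist_force: [-0.2, -0.2, 0.4]
width: 38.7
grasp_force: 0.0
```

Emit:
step_arm(plan=[[[0,0,0,-0.12,0.1],[0,0,0,-0.24,0.1],[0,0,0,-0.36,0.1],[0,0,0,-0.44,0.1],[0,0,0,-0.44,0.1]]])

```text
t: 11.73
tool_pos: [639.4, 137.1, 226.0]
tcp_rot: [179.9, 0.0, 91.5]
wrist_force: [-1.0, -0.4, 0.2]
width: 38.4
grasp_force: 0.0
```

Emit:
step_arm(plan=[[[0,0,0,0,0.1],[0,0,0,0,0.1]]])

```text
t: 11.9
tool_pos: [638.8, 137.1, 225.9]
tcp_rot: [180.0, 0.0, 91.3]
wrist_force: [-0.9, -0.6, -0.3]
width: 38.4
grasp_force: 0.0
```

Emit:
step_arm(plan=[[[0,-2,5,0,0.1],[0,-2,12,0,0.1],[0,-2,20,0,0.1],[0,-2,25,0,0.1],[0,-2,28,0,0.1]]])

```text
t: 12.32
tool_pos: [635.2, 137.1, 195.8]
tcp_rot: [-179.8, 0.0, 91.4]
wrist_force: [-0.2, 0.2, 0.3]
width: 38.6
grasp_force: 0.0
```

Emit:
step_arm(plan=[[[0,0,0,0,0.4],[0,0,0,0,0.7],[0,0,0,0,1],[0,0,0,0,1],[0,0,0,0,1]]])

```text
t: 12.73
tool_pos: [636.3, 137.1, 197.8]
tcp_rot: [180.0, -0.0, 91.4]
wrist_force: [0.1, 0.2, -1.9]
width: 7.9
grasp_force: 24.3
```

Emit:
step_arm(plan=[[[0,0,0,0,1],[0,0,0,0,1]]])

```text
t: 12.9
tool_pos: [636.3, 137.2, 197.8]
tcp_rot: [180.0, -0.0, 91.4]
wrist_force: [1.0, 0.2, -3.1]
width: 8.0
grasp_force: 24.3
```

Knob pinched (8 mm, 24 N). Swing the keeper along its arc.

Emit:
step_arm(plan=[[[-0.1,-2.8,0,-0.1,1],[-0.6,-5.6,0,-0.2,1],[-1.3,-8.3,0,-0.3,1],[-2.2,-10.9,0,-0.4,1],[-3.4,-13.4,0,-0.5,1]]])

```text
t: 13.32
tool_pos: [623.3, 132.7, 197.8]
tcp_rot: [180.0, 0.1, 120.4]
wrist_force: [1.6, -1.9, -2.5]
width: 7.9
grasp_force: 24.3
```

Emit:
step_arm(plan=[[[-0.1,-2.8,0,-0.1,1],[-0.6,-5.6,0,-0.2,1],[-1.3,-8.3,0,-0.3,1],[-2.2,-10.9,0,-0.4,1],[-3.4,-13.4,0,-0.5,1]]])

```text
t: 13.73
tool_pos: [614.0, 122.6, 197.8]
tcp_rot: [-180.0, 0.2, 149.0]
wrist_force: [3.6, -2.6, -4.4]
width: 8.2
grasp_force: 24.3
```

Emit:
step_arm(plan=[[[-0.1,-2.8,0,-0.1,1],[-0.6,-5.6,0,-0.2,1],[-1.3,-8.3,0,-0.3,1],[-2.2,-10.9,0,-0.4,1],[-3.4,-13.4,0,-0.5,1]]])

```text
t: 14.15
tool_pos: [610.5, 110.1, 197.9]
tcp_rot: [180.0, 0.2, 177.6]
wrist_force: [5.0, 4.9, -5.8]
width: 8.2
grasp_force: 24.3
```

Emit:
step_arm(plan=[[[0,-0.7,0,0,1],[0,-1.4,0,0,1],[0,-1.4,0,0,1],[0,-1.4,0,0,1]]])

```text
t: 14.48
tool_pos: [610.5, 110.2, 197.9]
tcp_rot: [179.8, 0.3, 177.3]
wrist_force: [5.1, 2.6, -5.4]
width: 8.1
grasp_force: 24.3
```

Emit:
step_arm(plan=[[[0,-1,0,0,1],[0,-2,0,0,1],[0,-2,0,0,1],[0,-1.5,0,0,0.6],[0,-1.5,0,0,0.4]]])

```text
t: 14.9
tool_pos: [609.0, 107.8, 198.3]
tcp_rot: [-180.0, 0.0, 177.4]
wrist_force: [0.7, 0.2, -0.2]
width: 25.1
grasp_force: 0.0
```

Emit:
step_arm(plan=[[[0,0,-5,0,0.3],[0,0,-15,0,0.1],[0,0,-35,0,0],[0,0,-60,0,-1],[0,0,-90,0,-1]]])

```text
t: 15.32
tool_pos: [607.9, 107.2, 288.2]
tcp_rot: [-180.0, -0.2, 177.4]
wrist_force: [1.4, 1.0, -0.8]
width: 65.9
grasp_force: 0.0
```

Emit:
step_arm(plan=[[[30,10,0,0.1,-1],[65,20,0,0.2,-1],[105,30,0,0.3,-1],[145,40,0,0.4,-1],[180,50,0,0.5,-1]]])

```text
t: 15.73
tool_pos: [429.5, 165.9, 289.1]
tcp_rot: [179.9, 0.1, 148.4]
wrist_force: [-0.3, 0.8, -0.3]
width: 86.0
grasp_force: 0.0
```

Run:
```python
from h import *
st=read_state();print(st['tool_pos'],st['tcp_rot'],st['width'],st['joint_pos'].round(1))
t=snap('top','t5.png');s=snap('side','s5.png')
a=cv2.resize(t['img'][135:285,165:315],None,fx=3,fy=3,interpolation=cv2.INTER_CUBIC);b=cv2.resize(s['img'][140:290,200:310],None,fx=3,fy=3,interpolation=cv2.INTER_CUBIC)
cv2.imwrite('pics/g5.png',cv2.cvtColor(np.hstack([a,b]),cv2.COLOR_RGB2BGR))
f=t['img'].astype(float);r=np.maximum(f[...,0]-1.3*np.maximum(f[...,1],f[...,2])-15,0)[148:180,262:296]
Y,X=np.mgrid[148:180,262:296];print('knob',onz(t,(X*r).sum()/r.sum(),(Y*r).sum()/r.sum(),182).round(1))
# anvil disc
hsv=cv2.cvtColor(t['img'],cv2.COLOR_RGB2HSV);m=((hsv[...,1]<22)&(hsv[...,2]>80)).astype(np.uint8)
q=np.zeros_like(m);q[228:265,171:206]=m[228:265,171:206]
c=max(cv2.findContours(q,0,cv2.CHAIN_APPROX_NONE)[0],key=cv2.contourArea);(u,v),rr=cv2.minEnclosingCircle(c);M=cv2.moments(c)
print('anvil',u,v,rr,onz(t,u,v,41).round(1),onz(t,M['m10']/M['m00'],M['m01']/M['m00'],41).round(1))
```

```text
[429.49390379 165.86912035 289.10134396] [1.79947582e+02 5.05524200e-02 1.48395791e+02] 85.96991163946743 [ 12.4 -10.3 111.3   0.   78.9 -46. ]
knob [610.6 110.3 182. ]
anvil 186.88888549804688 245.42222595214844 13.587334632873535 [439.8 342.3  41. ] [439.6 344.2  41. ]
```

View pics/g5.png

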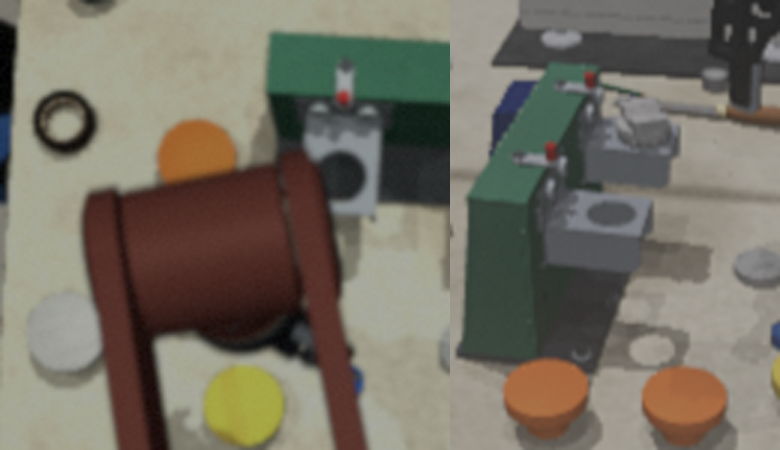

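The keeper now points straight out over the back plate: knob at (610.6,110.3), like the neighbour's. The anvil is at top crop (67,332), world (439.5,342.5). Go and grip it.

Emit:
step_arm(plan=[[[16,30,0,-0.1,-1],[32,60,0,-0.2,-1],[50,94,0,-0.3,-1],[68,128,0,-0.4,-1],[84,156,0,-0.508,-1]]])

```text
t: 16.25
tool_pos: [441.7, 345.0, 289.5]
tcp_rot: [179.9, 0.2, 178.2]
wrist_force: [-0.0, -0.7, 0.1]
width: 85.5
grasp_force: 0.0
```

Emit:
step_arm(plan=[[[0,0,30,0,-1],[0,0,65,0,-1],[0,0,100,0,-1],[0,0,135,0,-1],[0,0,150,0,-1]]])

```text
t: 16.67
tool_pos: [438.9, 341.2, 133.6]
tcp_rot: [-179.8, -0.3, 177.9]
wrist_force: [-0.7, -0.7, 0.5]
width: 85.4
grasp_force: 0.0
```

Emit:
step_arm(plan=[[[0,0,5,0,-1],[0,0,5,0,-1],[0,0,5,0,-1]]])

```text
t: 16.92
tool_pos: [442.2, 343.3, 134.5]
tcp_rot: [179.9, 0.1, 177.8]
wrist_force: [0.7, 0.5, 0.6]
width: 85.4
grasp_force: 0.0
```

Emit:
step_arm(plan=[[[2,0,30,0,-1],[2,0,60,0,-1],[2,0,85,0,-1],[2,0,98,0,-1],[2,0,103,0,-1]]])

```text
t: 17.33
tool_pos: [438.7, 342.8, 29.4]
tcp_rot: [-180.0, -0.0, 177.8]
wrist_force: [0.1, -0.4, -0.1]
width: 85.5
grasp_force: 0.0
```

Emit:
step_arm(plan=[[[0,0,0,0,-0.5],[0,0,0,0,-0.2],[0,0,0,0,0.2],[0,0,0,0,0.5],[0,0,0,0,0.5]]], newtons=60)

```text
t: 17.75
tool_pos: [440.7, 344.1, 32.3]
tcp_rot: [179.8, 0.3, 177.8]
wrist_force: [0.1, 0.3, 5.6]
width: 64.6
grasp_force: 67.4
```

Emit:
step_arm(plan=[[[0,0,-10,0,0.5],[0,0,-40,0,0.5],[0,0,-75,0,0.5],[0,0,-110,0,0.5],[0,0,-150,0,0.5]]])

```text
t: 18.17
tool_pos: [436.2, 341.4, 179.1]
tcp_rot: [-179.8, -0.3, 177.8]
wrist_force: [1.0, 0.7, -3.3]
width: 64.5
grasp_force: 68.4
```

Emit:
step_arm(plan=[[[0,0,0,0,0.5],[0,0,0,0,0.5],[0,0,0,0,0.5]]])

```text
t: 18.42
tool_pos: [437.1, 342.0, 178.6]
tcp_rot: [-179.9, -0.1, 177.8]
wrist_force: [-0.2, -0.2, -4.8]
width: 64.3
grasp_force: 68.4
```

Emit:
step_arm(plan=[[[-8,-15,0,0,0.5],[-22,-38,0,0,0.5],[-38,-65,0,0,0.5],[-53,-92,0,0,0.5],[-68,-118,0,0,0.5]]])

```text
t: 18.83
tool_pos: [499.5, 220.3, 175.8]
tcp_rot: [-179.8, -0.4, 177.9]
wrist_force: [0.7, 0.6, -3.5]
width: 64.5
grasp_force: 68.4
```

Emit:
step_arm(plan=[[[-15,-27,0,0,0.5],[-30,-54,0,0,0.5],[-45,-80,0,0,0.5],[-57,-98,0,0,0.5],[-62.6,-106.6,0,0.005,0.5]]])

```text
t: 19.25
tool_pos: [559.2, 110.5, 176.0]
tcp_rot: [-179.9, -0.4, 177.4]
wrist_force: [0.1, -0.0, -3.7]
width: 64.8
grasp_force: 68.4
```

Emit:
step_arm(plan=[[[0,0,0,0,0.5],[0,0,0,0,0.5],[0,0,0,0,0.5],[0,0,0,0,0.5]]])

```text
t: 19.58
tool_pos: [559.3, 114.8, 179.0]
tcp_rot: [180.0, -0.1, 177.6]
wrist_force: [1.3, 0.3, -3.9]
width: 64.6
grasp_force: 68.4
```

Run:
```python
from h import *
q=[]
for i in range(5):
    s=snap('side','s6.png' if i==0 else None);q.append(read_state()['tool_pos'])
print(np.round(q,1),read_state()['tcp_rot']);p=np.mean(q,0);t=snap('top','t6.png')
C=lambda z:np.array([[p[0]+33*np.cos(a),p[1]+33*np.sin(a),z] for a in np.linspace(0,6.28,200)])
for z in(p[2]-30+41,p[2]-30+19):
    u=proj(s,C(z));print('side disc umin,umax,vmin,vmax',u.min(0).round(1),u.max(0).round(1));u=proj(t,C(z));print('top',u.min(0).round(1),u.max(0).round(1))
b=cv2.resize(s['img'][140:240,210:310],None,fx=5,fy=5,interpolation=cv2.INTER_CUBIC)
a=cv2.resize(t['img'][160:260,250:310],None,fx=5,fy=5,interpolation=cv2.INTER_CUBIC)
cv2.imwrite('pics/g6.png',cv2.cvtColor(np.hstack([a,b]),cv2.COLOR_RGB2BGR))
```

```text
[[559.6 114.8 179.3]
 [559.8 114.7 179.6]
 [560.1 114.6 179.8]
 [560.2 114.3 179.9]
 [560.3 114.2 180. ]] [1.79993754e+02 1.19443378e-02 1.77611257e+02]
side disc umin,umax,vmin,vmax [240.  183.1] [267.  196.3]
top [262.1 173.6] [291.2 202. ]
side disc umin,umax,vmin,vmax [240.3 190.7] [267.  204.2]
top [262.5 175.8] [291.1 203.8]
```

View pics/g6.png

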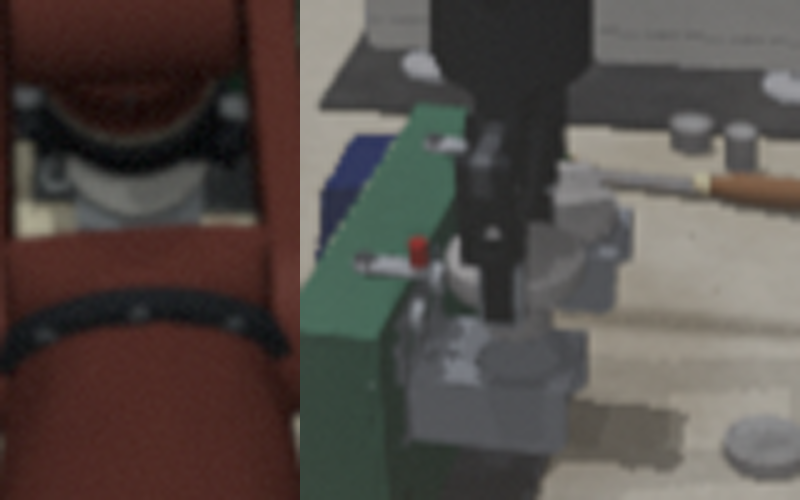

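The side crop shows the anvil level above the hung rack, its disc spanning crop x 445–590, which matches the TCP prediction. The hole is at crop (520,358). Measure the hole's centre precisely.

Run:
```python
from h import *
t=snap('top');s=snap('side')
for im,cam,w in(('t4.png',t,(266,290,184,204)),('s4.png',s,(244,266,205,217))):
    g=cv2.GaussianBlur(cv2.imread('pics/'+im,0),(0,0),.7);x0,x1,y0,y1=w
    g=cv2.resize(g[y0:y1,x0:x1],None,fx=6,fy=6,interpolation=cv2.INTER_CUBIC)
    th,m=cv2.threshold(g,0,255,cv2.THRESH_BINARY_INV+cv2.THRESH_OTSU)
    for c in cv2.findContours(m,0,cv2.CHAIN_APPROX_NONE)[0]:
        if cv2.contourArea(c)>1500:
            e=cv2.fitEllipse(c);u=(e[0][0]+.5)/6-.5+x0;v=(e[0][1]+.5)/6-.5+y0
            print(im,th,u,v,np.array(e[1])/6,onz(cam,u,v,128.5).round(1),onz(cam,u,v,126.5).round(1))
for i in range(3):print(read_state()['tool_pos'].round(1));snap('side')
```

```text
t4.png 86.0 277.9517529805501 193.22854296366373 [16.37403107 16.9451828 ] [560.  112.6 128.5] [560.5 112.6 126.5]
s4.png 104.0 253.20164108276367 210.80938212076822 [ 8.15297127 16.23049672] [562.2 114.  128.5] [562.8 110.9 126.5]
[560.5 113.7 180. ]
[560.6 113.6 179.9]
[560.6 113.5 179.9]
```

Emit:
step_arm(plan=[[[0.8,-0.5,4,0,0.5],[0.8,-0.5,8,0,0.5],[0.8,-0.5,12,0,0.5],[0.8,-0.5,15,0,0.5],[0.8,-0.5,15,0,0.5]]])

```text
t: 20.55
tool_pos: [558.8, 112.9, 163.4]
tcp_rot: [-180.0, -0.1, 177.5]
wrist_force: [-0.7, -0.1, -4.0]
width: 64.2
grasp_force: 68.4
```

Emit:
step_arm(plan=[[[0,0,1.5,0,0.5],[0,0,3,0,0.5],[0,0,4.5,0,0.5],[0,0,6,0,0.5],[0,0,6,0,0.5]]])

```text
t: 20.97
tool_pos: [559.5, 113.0, 158.5]
tcp_rot: [-180.0, -0.0, 177.5]
wrist_force: [-0.4, -0.0, -3.3]
width: 64.3
grasp_force: 68.4
```

Emit:
step_arm(plan=[[[0,0,1,0,0.5],[0,0,2,0,0.5],[0,0,3,0,0.5],[0,0,3,0,0.5]]])

```text
t: 21.3
tool_pos: [559.6, 113.0, 155.6]
tcp_rot: [-180.0, -0.0, 177.6]
wrist_force: [0.0, 1.0, -4.0]
width: 64.1
grasp_force: 68.4
```

Stem is entering with no force. Continue down.

Emit:
step_arm(plan=[[[0,0,1,0,0.5],[0,0,2,0,0.5],[0,0,3,0,0.5],[0,0,4,0,0.5],[0,0,4,0,0.5]]])

```text
t: 21.72
tool_pos: [559.5, 113.0, 151.5]
tcp_rot: [-180.0, -0.0, 177.5]
wrist_force: [0.3, -0.5, -4.0]
width: 64.2
grasp_force: 68.4
```

Emit:
step_arm(plan=[[[0,0,1.5,0,0.5],[0,0,3,0,0.5],[0,0,4.5,0,0.5],[0,0,6,0,0.5],[0,0,6,0,0.5]]])

```text
t: 22.13
tool_pos: [559.4, 113.0, 145.3]
tcp_rot: [-180.0, -0.1, 177.5]
wrist_force: [-0.0, 0.4, -3.5]
width: 64.3
grasp_force: 68.4
```

Emit:
step_arm(plan=[[[0,0,1,0,0.5],[0,0,2,0,0.5],[0,0,3,0,0.5],[0,0,3,0,0.5]]])

```text
t: 22.47
tool_pos: [559.6, 113.0, 142.5]
tcp_rot: [-180.0, -0.0, 177.5]
wrist_force: [-0.7, -0.2, -3.7]
width: 64.6
grasp_force: 68.4
```

Emit:
step_arm(plan=[[[0,0,0.5,0,0.5],[0,0,1,0,0.5],[0,0,1.5,0,0.5],[0,0,1.5,0,0.5]]])

```text
t: 22.8
tool_pos: [559.7, 113.0, 141.2]
tcp_rot: [-180.0, -0.0, 177.5]
wrist_force: [-0.4, 0.7, -3.3]
width: 64.4
grasp_force: 68.4
```

Emit:
step_arm(plan=[[[0,0,0.5,0,0.5],[0,0,1,0,0.5],[0,0,1,0,0.5],[0,0,1,0,0.5]]])

```text
t: 23.13
tool_pos: [559.7, 113.0, 140.2]
tcp_rot: [180.0, -0.0, 177.5]
wrist_force: [-0.3, 0.5, -3.3]
width: 64.3
grasp_force: 68.4
```

Emit:
step_arm(plan=[[[0,0,0.5,0,0.5],[0,0,1,0,0.5],[0,0,1,0,0.5],[0,0,1,0,0.5]]])

```text
t: 23.47
tool_pos: [559.9, 113.0, 139.6]
tcp_rot: [180.0, 0.0, 177.5]
wrist_force: [-0.6, 1.3, -2.0]
width: 64.3
grasp_force: 68.6
```

Emit:
step_arm(plan=[[[0,0,0.5,0,0.5],[0,0,1,0,0.5],[0,0,1,0,0.5],[0,0,1,0,0.5]]])

```text
t: 23.8
tool_pos: [559.8, 113.1, 139.0]
tcp_rot: [180.0, 0.0, 177.5]
wrist_force: [-2.6, -0.0, 2.3]
width: 64.4
grasp_force: 69.0
```

Disc is seated (Fz went from -4 to +2.3 N). Release, rise and retreat.

Emit:
step_arm(plan=[[[0,0,0,0,0.2],[0,0,0,0,-0.3],[0,0,0,0,-1],[0,0,0,0,-1],[0,0,0,0,-1]]])

```text
t: 24.22
tool_pos: [560.3, 112.9, 138.3]
tcp_rot: [180.0, 0.1, 177.5]
wrist_force: [-0.0, 0.4, 0.4]
width: 85.1
grasp_force: 0.0
```

Emit:
step_arm(plan=[[[0,0,-8,0,-1],[0,0,-25,0,-1],[0,0,-50,0,-1],[0,0,-80,0,-1],[0,0,-110,0,-1]]])

```text
t: 24.63
tool_pos: [559.4, 112.9, 249.3]
tcp_rot: [-180.0, -0.0, 177.5]
wrist_force: [0.6, 0.2, 0.3]
width: 85.6
grasp_force: 0.0
```

Emit:
step_arm(plan=[[[30,-20,0,0,-1],[60,-55,0,0,-1],[90,-90,0,0,-1],[120,-125,0,0,-1],[140,-155,0,0,-1]]])

```text
t: 25.05
tool_pos: [416.6, -30.5, 248.8]
tcp_rot: [-180.0, 0.1, 177.6]
wrist_force: [1.0, -1.3, 0.0]
width: 85.3
grasp_force: 0.0
```

Emit:
step_arm(plan=[[[0,0,0,0,-1],[0,0,0,0,-1],[0,0,0,0,-1]]])

```text
t: 25.3
tool_pos: [418.5, -30.1, 249.1]
tcp_rot: [180.0, 0.1, 177.5]
wrist_force: [0.3, -0.3, -0.4]
width: 85.4
grasp_force: 0.0
```

Run:
```python
from h import *
st=read_state();print(st['tool_pos'],st['width'],st['wrist_force'])
t=snap('top','t7.png');s=snap('side','s7.png')
f=t['img'].astype(float);r=np.maximum(f[...,0]-1.3*np.maximum(f[...,1],f[...,2])-15,0)[148:180,262:296]
Y,X=np.mgrid[148:180,262:296];print('knob',onz(t,(X*r).sum()/r.sum(),(Y*r).sum()/r.sum(),182).round(1))
# disc expected at hole, top z=150.5: compare outline by ring gradients
for nm,im in(('t',t),('s',s)):
    g=cv2.GaussianBlur(cv2.cvtColor(im['img'],cv2.COLOR_RGB2GRAY),(0,0),.8).astype(float)
    gm=np.hypot(cv2.Sobel(g,-1,1,0),cv2.Sobel(g,-1,0,1))
    for z in(144,147,150.5,154,158):
        P=np.array([[560+33*np.cos(a),112.8+33*np.sin(a),z] for a in np.linspace(0,6.28,120)]);u=proj(im,P).astype(np.float32)
        print(nm,z,cv2.remap(gm.astype(np.float32),u[None,:,0],u[None,:,1],cv2.INTER_LINEAR).mean().round(1))
g=cv2.cvtColor(t['img'],cv2.COLOR_RGB2GRAY);print(g[176:208:2,260:298:2])
w=cv2.cvtColor(s['img'],cv2.COLOR_RGB2GRAY);print(w[190:228:2,234:276:2])
```

```text
[418.50610483 -30.07655568 249.13138182] 85.42658456556002 [ 0.26875925 -0.32646822 -0.38058769]
knob [610.6 110.4 182. ]
t 144 176.4
t 147 176.1
t 150.5 172.8
t 154 166.9
t 158 158.5
s 144 126.0
s 147 140.6
s 150.5 108.0
s 154 65.5
s 158 41.6
[[ 23  24  29  55  91  94  91  84  85  91  94  94  79  79  76  77  55  40
   30]
 [ 27  26  30  61  93  94 100 111 122 124 121 107  96  93  95  94  50  28
   23]
 [ 28  28  27  89 123 120 142 155 159 159 159 157 140 119 128 131  60  26
   24]
 [ 44  40  39  97 144 154 159 161 162 163 164 163 161 158 144 137  62  27
   28]
 [ 46  47  48 114 155 159 160 162 163 166 164 164 165 162 156 135  63  38
   36]
 [ 47  46  68 139 158 158 158 161 166 166 164 162 163 163 164 147  60  39
   37]
 [ 46  46 104 151 159 161 162 164 165 165 166 166 165 163 163 156  83  40
   38]
 [ 51  55 123 155 160 161 161 164 164 165 166 164 163 163 161 162 114  40
   38]
 [ 63  73 130 155 157 160 158 162 164 166 166 164 163 161 161 161 116  39
   39]
 [ 54  56 130 156 156 158 159 162 164 165 167 165 163 160 159 158 112  40
   39]
 [ 78  76 127 154 158 160 162 162 164 166 164 
[... 1432 characters left out ...]
5 106  82  95  99 104 125 140 136 134 115  99  89  82  78 131
  130 129 130]
 [ 92  92  93 127  97  80  91  93  95  95  96  94  94  91  83  77  80 126
  128 126 126]
 [ 85  85  93 108 114 105  75  78  86  86  86  87  84  84  76  78  83 128
  130 130 130]
 [ 84  84  83  83  83  85  82  82  80  79  77  76  85  90 102  80  99 123
  126 127 129]
 [ 84  84  84  84  83  84  84  83  84  84  84  85  85  85  85  77  81  92
  109 113 117]
 [ 84  84  84  84  83  84  85  84  84  84  85  85  85  85  83  81  81  80
   81  90  89]
 [ 85  85  84  84  83  83  84  85  84  85  85  85  84  85  83  93  93  93
   89  98  95]
 [ 84  85  84  84  84  84  83  84  84  85  85  85  85  85  84  92  93  94
  100 106 104]]
```

The disc is seated at the expected height and the keeper is still across. The robot is clear.

```bash
python3 -c "
from workcell import *
print(hand_in())"
```

```text
the job is handed in; nothing more can be done
None
```

The rack is hung home on the two screws, the keeper is swung across to its stop, and the flat anvil sits in the rack; I handed the job in at about 25 s, and no verdict came back.

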